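Set out the tea tins in a rising row

TASK

Set out the tea tins for the day: stand the four copper tins on the four slate tiles of the oak display board, one tin upright in the middle of each tile, in order of height, so that the row steps up towards the glass cake dome and the tallest tin has the tile nearest the dome. Do not let any tin fall over on the way.

Things in the scene. Friction and masses are not known exactly. Their poses are not given: they have to be found in the camera images.
- tin_a: Loose upright round tea tin of plain copper with a blank paper band round its middle and a flat closed lid with a brass panel, the lowest of four: 55 mm high, 46 mm across. Origin at the centre of its underside, z up its axis. Grip it round the body from above.
- tin_b: Loose upright round tea tin of plain copper with a blank paper band round its middle and a flat closed lid with a brass panel, the second lowest of four: 80 mm high, 52 mm across. Origin at the centre of its underside, z up its axis. Grip it round the body from above.
- tin_c: Loose upright round tea tin of plain copper with a blank paper band round its middle and a flat closed lid with a brass panel, the second tallest of four: 105 mm high, 58 mm across. Origin at the centre of its underside, z up its axis. Grip it round the body from above.
- tin_d: Loose upright round tea tin of plain copper with a blank paper band round its middle and a flat closed lid with a brass panel, the tallest of four: 130 mm high, 64 mm across. Origin at the centre of its underside, z up its axis. Grip it round the body from above.
- slate_1: One of four alike square black slate tiles, 84 x 84 mm and 6 mm thick, fixed on the oak board in one row about 100 mm apart; which name lies where in the row changes. Origin at the centre of its underside, z up; its top is 6 mm above that. Free of anything at the start.
- slate_2: One of four alike square black slate tiles, 84 x 84 mm and 6 mm thick, fixed on the oak board in one row about 100 mm apart; which name lies where in the row changes. Origin at the centre of its underside, z up; its top is 6 mm above that. Free of anything at the start.
- slate_3: One of four alike square black slate tiles, 84 x 84 mm and 6 mm thick, fixed on the oak board in one row about 100 mm apart; which name lies where in the row changes. Origin at the centre of its underside, z up; its top is 6 mm above that. Free of anything at the start.
- slate_4: One of four alike square black slate tiles, 84 x 84 mm and 6 mm thick, fixed on the oak board in one row about 100 mm apart; which name lies where in the row changes. Origin at the centre of its underside, z up; its top is 6 mm above that. Free of anything at the start.
- board: Flat oak display board, 440 mm long, 120 mm deep, 20 mm thick, fixed on the worktop, carrying the row of slate tiles. Origin at the centre of its underside; its y axis runs along its length and the row, x across, z up.
- dome: Cake stand under a clear glass dome with a knob, 210 mm high, 170 mm across at its white plate, fixed, beyond one end of the oak board (either the left or the right end; a card payment terminal is at the other). Origin at the centre of its foot, z up.

How it is judged:
By the outcome, as a careful person would: the job done as asked, in the order asked, and still so for the second after the job is handed in, with the robot touching nothing.
It also fails if it takes over 112 s, if anything falls off the work surface, if the arm or the gripper's body presses on something with over 40 N, if the wrist force passes 120 N, or if a joint passes its speed limit or range.

ROBOT

A 7-joint arm with a two-finger parallel gripper is mounted at the origin on the work surface. World frame = base frame: x ahead of the robot, y to its left, z up, the work surface at z = 0. Lengths are in mm, angles in rad, forces in N, time in s.
With the tool pointing down it reaches from about 350 to 900 mm from the base axis. Payload 19.9 kg.
Tool frame: the origin (TCP) lies on the centre line of the jaws, within the pads' length; the fingertips stand 22 mm ahead of it and the grasp point (between the pads) lies 3 mm ahead of it (manip.tips_ahead is the z of the fingertips in the tool frame, in mm); z points along the fingers, y is the line along which they close (so a half turn about z gives the same grasp; the last joint's range is limited). The gripper opens to 94 mm and grips with 3 to 60 N. Pads are 16 mm wide; open, the fingers measure 119 mm over their backs; the gripper's body (75 mm by 177 mm) begins 78 mm behind the grasp point.
Start: joints at [1.117, 0.417, -0.01, 1.614, 0.005, 1.111, -0.053], TCP at [250.155, -572.733, 227.425] pointing down, gripper open.
Joint ranges: [-2.81, 2.81], [-0.39, 2.02], [-1.27, 1.25], [0.06, 2.57], [-1.19, 4.33], [0.19, 2], [-2.82, 2.82]. Speed limits (rad/s): [1.89, 1.89, 2.39, 2.39, 3.01, 3.01, 3.01].

INTERFACE

Orientations are given as a rotation vector (axis times angle).
In Python, from workcell import manip gives the robot as it stands.
- The arm moves only by the tool step_arm, never from a script. Its argument "targets" is a list that holds one entry, the list of rows, each a list of 7 numbers: the opening, from 0 (shut) to 1 (fully open), then the shift along the tool's x, y, z in cm, then the turn, a rotation vector about the tool's x, y, z in degrees. In form: [[[fingers, dx, dy, dz, rx, ry, rz], ...]]. A call has 1 to 5 rows; each row is the pose to reach, as a shift and turn from the pose commanded when the call began, along the tool's axes at that moment; what a row does not reach only later rows make up. A row lasts 1/10 s, in which the tool goes at most 50 mm and 8.59 degrees, less where a joint would pass 70% of its speed; a pose out of reach is approached as far as the arm can. A call with a gripper value outside its range is refused whole. The fingers move at their own pace and stop on an object; the grip force is fixed at half the most. Time passes only in rows, so rows that repeat a pose let the fingers close. It gives the time, the measured TCP pose, the force, the opening and the grip force at its end, in the units of the state.
- manip.get_obs(): the state, without advancing time (a new reading comes with each control period).
- manip.read_camera(name): name is "scene" or "top" or "wrist"; returns the picture (420x560x3 uint8, red, green, blue); there is no depth.
- manip.get_calibration(name): a dict with "K" (3x3 intrinsics, pixels), "R" (3x3) and "t" (3): a world point X has camera coordinates R X + t. Camera axes: x right, y down, z forward; pixel columns grow to the right and rows downward; lengths in mm; the calibration is good to about 2 mm. A picture is of the moment at which its call begins: read the wrist's pose just before it. get_calibration takes no time and is no camera call; for the wrist camera it gives the pose at the moment of the call.
- manip.close_job(): hands the job in; it is judged then, once.
The state is a dict: "t": time; "joint_pos": joint angles; "dq": joint speeds; "effort": joint torques, N m; "tool_pos": TCP position; "eef_rot": TCP orientation; "wrist_force": force on the tool from outside, world axes, zero at the start; "moment": the same for the moment, N m; "grip_width": finger opening in mm; "grip_force": force on a finger pad.
Only numpy, scipy, OpenCV 4.12 (cv2) and the standard library are available. Lean on these libraries where they do the work, as an engineer would, in place of code of your own. Each camera call takes 0.05 s, during which the arm holds its last target. There are 200 camera calls.

## Working session

There is one attempt and no reset: what is moved stays moved. The work goes in short steps, Python scripts to look and compute and a tool call to move; the robot and the scene stay as the last step left them, time stands still between calls to the robot, and variables do not carry over. Pictures are saved under pics/ and viewed, at most 14 in all, crops included, and the job is handed in when it is done.

Besides the shell and the picture viewer there is one more tool, called by a JSON object that holds its "api" and its "payload". step_arm: Moves the arm, as the interface text tells. Its arguments: {"type":"object","properties":{"targets":{"type":"array"}},"required":["targets"]}

```bash
mkdir -p pics
python3 - <<'E'
from workcell import manip
import cv2
for n in("scene","top"):
    cv2.imwrite(f"pics/{n}0.png",cv2.resize(manip.read_camera(n)[:,:,::-1],(800,600),interpolation=cv2.INTER_CUBIC))
o=manip.get_obs();print({k:o[k] for k in("t","tool_pos","eef_rot","grip_width","wrist_force")})
E
```

```text
{'t': 0.1, 'tool_pos': array([ 250.03732794, -572.46879658,  226.90814784]), 'eef_rot': array([-3.07422196e+00, -6.42067029e-01,  4.54229426e-04]), 'grip_width': 94.15433355295576, 'wrist_force': array([-0.28579108,  0.20436185, -0.19335354])}
```

View pics/scene0.png

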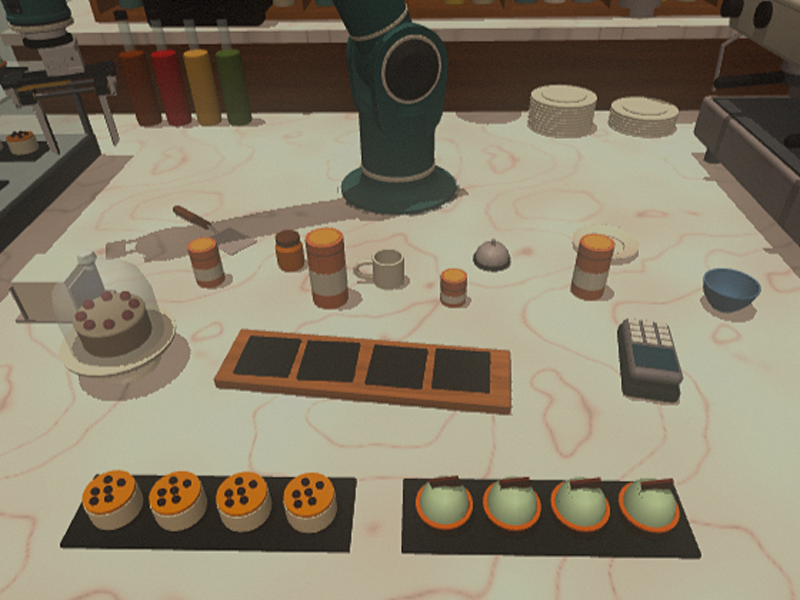

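View pics/top0.png

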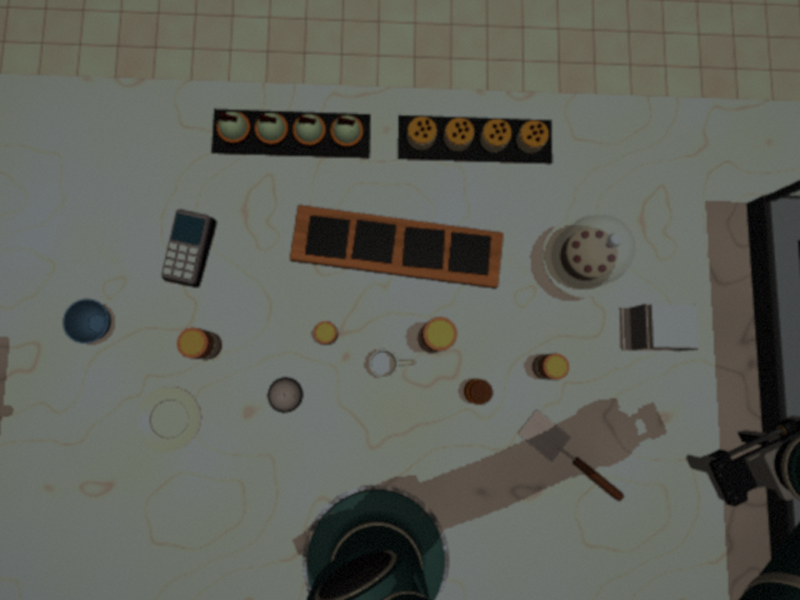

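The top view has x up and y to the left. The dome is to the right of the board (-y), the terminal to the left. The board is near (400,245), and the tins are at (438,335) D, (195,343) C, (553,366) B and (325,332) A. There is also a brown decoy jar at (478,391).

```bash
cat > h.py <<'E'
from workcell import manip
import numpy as np, cv2
def ray(cal,uv,z):
    K,R,t=(np.array(cal[k],float) for k in("K","R","t"))
    c=-R.T@t; d=R.T@np.linalg.solve(K,[uv[0],uv[1],1.])
    return c+d*(z-c[2])/d[2]
E
python3 - <<'E'
from h import *
im=manip.read_camera("top"); np.save("top.npy",im)
cal=manip.get_calibration("top");print(np.round(cal["K"],1),np.round(-np.array(cal["R"]).T@cal["t"],0))
hsv=cv2.cvtColor(im,cv2.COLOR_RGB2HSV)
vis=im[:,:,::-1].copy(); 
# slates
m=(hsv[:,:,2]<55).astype(np.uint8); n,l,s,c=cv2.connectedComponentsWithStats(m)
for i in range(1,n):
    if 500<s[i,4]<1500 and 140<c[i,1]<210:
        p=np.argwhere(l==i)[:,::-1].astype(np.float32); r=cv2.minAreaRect(p); w=ray(cal,r[0],26)
        print("slate",np.round(r[0],1),np.round(r[1],1),round(r[2],1),np.round(w,1))
# lids: yellow and bright
m=((hsv[:,:,1]>120)&(hsv[:,:,2]>100)&(hsv[:,:,0]<30)).astype(np.uint8); n,l,s,c=cv2.connectedComponentsWithStats(m)
for i in range(1,n):
    if s[i,4]>60 and 215<c[i,1]<280:
        p=np.argwhere(l==i)[:,::-1].astype(np.float32)
        (cc,rr)=cv2.minEnclosingCircle(p); print("lid",np.round(c[i],1),np.round(cc,1),round(rr,1),s[i])
a=cv2.resize(vis[215:275,115:255],None,fx=5.7,fy=5.7,interpolation=cv2.INTER_CUBIC)[:300]
b=cv2.resize(vis[215:270,270:410],None,fx=5.7,fy=5.7,interpolation=cv2.INTER_CUBIC)[:300]
v=np.vstack([a,b]);cv2.imwrite("pics/lids.png",np.clip(v*1.5,0,255).astype(np.uint8));print(v.shape)
E
```

```text
[[386.    0.  273.1]
 [  0.  386.  211.1]
 [  0.    0.    1. ]] [ 366.   19. 1151.]
slate [131.9 174.1] [28.5 49.8] 13.0 [614.4 396.9  26. ]
slate [228.8 165.4] [27.9 27.4] 7.1 [648.5 114.4  26. ]
slate [261.4 168.5] [27.7 27.3] 8.1 [641.6  17.3  26. ]
slate [296.1 173.2] [27.9 27.2] 4.4 [630.4 -86.8  26. ]
slate [328.3 177. ] [27.7 27.1] 5.7 [ 621.2 -183.3   26. ]
lid [307.7 233.2] [307.9 233.1] 11.1 [297 222  22  23 383]
lid [227.1 232.2] [227. 232.] 7.3 [220 225  15  15 168]
lid [133.7 239.4] [133.9 239.7] 10.2 [124 230  20  20 315]
lid [389.2 256.1] [389.1 256.1] 8.4 [381 248  17  17 221]
(600, 798, 3)
```

View pics/lids.png

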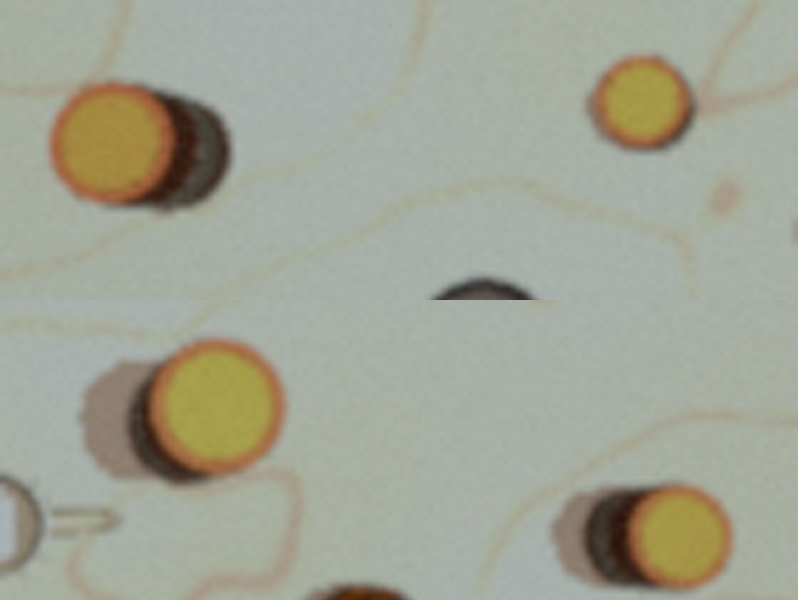

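```bash
cat >> h.py <<'E'
from scipy.spatial.transform import Rotation as Ro
def go(x,y,z,yaw):
    "tool y yaw (deg), tool z down; TCP target mm -> row numbers"
    o=manip.get_obs(); R=Ro.from_rotvec(o["eef_rot"]); a=np.radians(yaw)
    T=Ro.from_matrix(np.array([[-np.sin(a),np.cos(a),0],[np.cos(a),np.sin(a),0],[0,0,-1]]).T)
    d=R.inv().apply(np.array([x,y,z])-o["tool_pos"])/10
    r=np.degrees((R.inv()*T).as_rotvec())
    print(np.round(d,2),np.round(r,1),"dist",round(np.linalg.norm(d),1))
E
python3 - <<'E'
from h import *
cal=manip.get_calibration("top")
L=dict(A=((227.1,232.3),55),B=((389.1,256.2),80),C=((134,239.7),105),D=((307.8,233.3),130))
for k,(uv,z) in L.items():
    w=ray(cal,uv,z); print(k,np.round(w,1),"az",round(np.degrees(np.arctan2(w[1],w[0])),1))
print("dome plate",[np.round(ray(cal,(u*.7,v*.7),20),0) for u,v in((545,255),(620,255))],"knob",np.round(ray(cal,(614*.7,240*.7),205),0))
print(len(manip.get_calibration("wrist")))
go(420,-343,150,-40)
w=manip.get_calibration("wrist");R=np.array(w["R"]);print("wristcam",-R.T@w["t"],R[2])
E
```

```text
A [447.2 110.1  55. ] az 13.8
B [ 388.3 -344.1   80. ] az -41.5
C [418.4 353.  105. ] az 40.2
D [ 443.6 -109.9  130. ] az -13.9
dome plate [array([ 622., -346.,   20.]), array([ 627., -507.,   20.])] knob [ 611. -411.  205.]
3
[ 24.76 -14.22   7.71] [ -0.1  -0.  -26.4] dist 29.6
wristcam [ 327.10439051 -538.3476621   383.5269077 ] [-0.26120611 -0.11254131 -0.95870007]
```

Run:
```python
from h import *
go(388,-344,190,-5.2)
```

```text
[ 21.79 -15.42   3.71] [ -0.   -0.  -61.2] dist 26.9
```

{"api": "step_arm", "payload": {"targets": [[[1,4.5,-3,0.8,0,0,-8],[1,9,-6,1.6,0,0,-16],[1,13.5,-9,2.4,0,0,-24],[1,18,-12,3,0,0,-32],[1,21.8,-15.4,3.7,0,0,-40]]]}}

```text
t: 0.65
tool_pos: [380.4, -360.0, 192.8]
eef_rot: [2.665, 1.663, 0.0]
wrist_force: [0.9, -0.6, -0.3]
grip_width: 93.8
grip_force: 0.0
```

Run:
```python
from h import *
go(388,-344,190,-5.2)
```

```text
[ 1.77 -0.03  0.28] [  0.    0.  -20.9] dist 1.8
```

{"api": "step_arm", "payload": {"targets": [[[1,0,0,0,0,0,-8],[1,0,0,0,0,0,-16],[1,0,0,0,0,0,-21],[1,0,0,0,0,0,-21]]]}}

```text
t: 1.05
tool_pos: [379.4, -361.8, 192.9]
eef_rot: [-2.322, -2.116, -0.0]
wrist_force: [0.3, -0.6, -0.6]
grip_width: 93.8
grip_force: 0.0
```

Run:
```python
from h import *
go(388,-344,51,-5.2)
cal=manip.get_calibration("wrist"); im=manip.read_camera("wrist")
def pr(P):
    c=np.array(cal["K"])@(np.array(cal["R"])@np.array(P,float)+cal["t"]); return c[:2]/c[2]
print("lid expected",pr([388.3,-344.1,80]),{k:np.round(cal[k],2).tolist() for k in "KR"})
cv2.imwrite("pics/w1.png",cv2.resize(im[:,:,::-1],(800,600)))
```

```text
[ 1.84  0.7  14.19] [-0.  -0.  -0.1] dist 14.3
lid expected [283.46606192 194.75684437] {'K': [[307.16, 0.0, 276.0], [0.0, 307.16, 209.57], [0.0, 0.0, 1.0]], 'R': [[1.0, -0.09, 0.0], [-0.09, -0.95, 0.28], [-0.03, -0.28, -0.96]]}
```

View pics/w1.png

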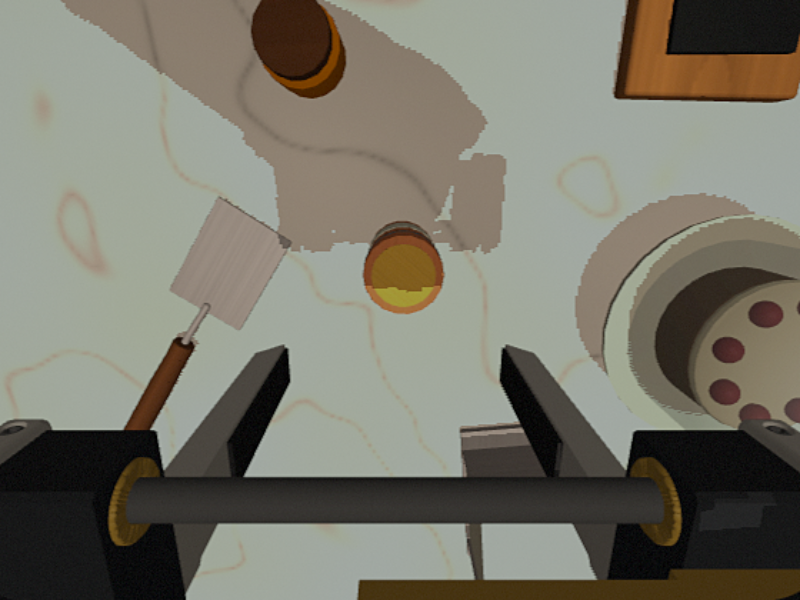

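The lid of B is centred at (403,273) in the wrist view, 4 px from where I predicted it. That puts B at about (387,-341.5).

{"api": "step_arm", "payload": {"targets": [[[1,2.1,0.6,0,0,0,0],[1,2.1,0.6,4,0,0,0],[1,2.1,0.6,8,0,0,0],[1,2.1,0.6,12,0,0,0],[1,2.1,0.6,14.2,0,0,0]]]}}

```text
t: 1.6
tool_pos: [386.3, -340.7, 48.3]
eef_rot: [-2.325, -2.108, 0.001]
wrist_force: [1.1, -0.3, 0.3]
grip_width: 94.2
grip_force: 0.0
```

{"api": "step_arm", "payload": {"targets": [[[0.45,0,0,0,0,0,0],[0.45,0,0,0,0,0,0],[0.45,0,0,0,0,0,0],[0.45,0,0,0,0,0,0],[0.45,0,0,0,0,0,0]]]}}

```text
t: 2.1
tool_pos: [387.8, -341.9, 52.0]
eef_rot: [2.323, 2.113, 0.0]
wrist_force: [-1.1, -0.3, -0.5]
grip_width: 57.3
grip_force: 0.0
```

{"api": "step_arm", "payload": {"targets": [[[0,0,0,0,0,0,0],[0,0,0,0,0,0,0],[0,0,0,0,0,0,0],[0,0,0,0,0,0,0]]]}}

```text
t: 2.5
tool_pos: [387.6, -341.8, 51.7]
eef_rot: [2.323, 2.113, -0.0]
wrist_force: [-1.7, 0.9, 8.6]
grip_width: 51.4
grip_force: 30.0
```

{"api": "step_arm", "payload": {"targets": [[[0,0,0,-1,0,0,0],[0,0,0,-4,0,0,0],[0,0,0,-8,0,0,0],[0,0,0,-12,0,0,0],[0,0,0,-15,0,0,0]]]}}

```text
t: 3.0
tool_pos: [387.6, -341.5, 204.1]
eef_rot: [2.322, 2.113, 0.0]
wrist_force: [0.5, -0.1, -1.6]
grip_width: 51.7
grip_force: 30.0
```

Run:
```python
from h import *
go(641.6,17.3,200,-5.2)
```

```text
[38.11 21.91  0.4 ] [ 0.1  0.1 -0.2] dist 44.0
```

{"api": "step_arm", "payload": {"targets": [[[0,2,1.1,0,0,0,0],[0,5,2.9,0,0,0,0],[0,9,5.2,0,0,0,0],[0,13,7.5,0,0,0,0],[0,17,9.8,0,0,0,0]]]}}

```text
t: 3.5
tool_pos: [501.6, -179.9, 201.8]
eef_rot: [2.324, 2.113, -0.0]
wrist_force: [-0.3, -1.0, -1.2]
grip_width: 51.2
grip_force: 30.0
```

{"api": "step_arm", "payload": {"targets": [[[0,4,2.3,0,0,0,0],[0,8,4.6,0,0,0,0],[0,12,6.9,0,0,0,0],[0,16,9.2,0,0,0,0],[0,18,10.4,0,0,0,0]]]}}

```text
t: 4.0
tool_pos: [622.6, -8.0, 201.6]
eef_rot: [-2.32, -2.117, -0.002]
wrist_force: [-0.8, -0.2, -2.3]
grip_width: 52.0
grip_force: 30.0
```

{"api": "step_arm", "payload": {"targets": [[[0,1,0.6,0,0,0,0],[0,1,0.6,0,0,0,0],[0,1,0.6,0,0,0,0]]]}}

```text
t: 4.3
tool_pos: [627.8, -4.2, 201.1]
eef_rot: [2.325, 2.113, -0.001]
wrist_force: [-0.1, 0.1, -2.2]
grip_width: 51.8
grip_force: 30.0
```

Run:
```python
from h import *
go(641.6,17.3,78,-5.2)
cal=manip.get_calibration("wrist"); im=manip.read_camera("wrist")
np.savez("w2.npz",K=cal["K"],R=cal["R"],t=cal["t"])
cv2.imwrite("pics/w2.png",cv2.resize(im[:,:,::-1],(800,600)))
```

```text
[ 2.28  1.17 12.31] [-0.   0.  -0.3] dist 12.6
```

View pics/w2.png

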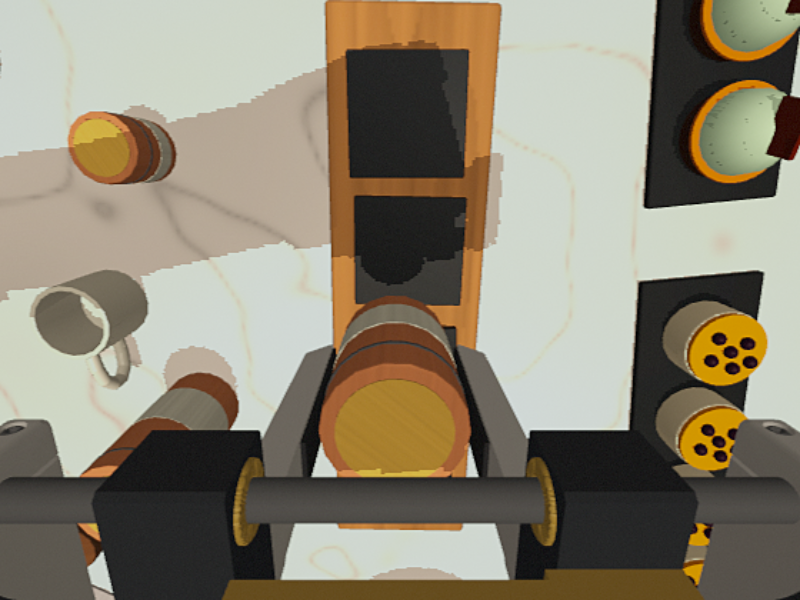

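Tile 4 (the far end) has corners (347,51),(468,49),(465,178),(349,178). Tile 3 has (355,196),(466,198),(460,305),(355,303). The lid of A is at about (103,147). B hangs straight in the jaws.

Run:
```python
from h import *
c=np.load("w2.npz")
for q in ([(347,51),(468,49),(465,178),(349,178)],[(355,196),(466,198),(460,305),(355,303)]):
    P=np.array([ray(c,np.array(p)*.7,26)[:2] for p in q]); print(P.round(0).tolist(),P.mean(0).round(1))
print("A",ray(c,np.array((103,147))*.7,55).round(1))
```

```text
[[612.0, 159.0], [693.0, 152.0], [687.0, 69.0], [603.0, 77.0]] [648.9 114.1]
[[606.0, 64.0], [687.0, 54.0], [678.0, -28.0], [596.0, -18.0]] [641.8  18. ]
A [448.7 111.7  55. ]
```

{"api": "step_arm", "payload": {"targets": [[[0,1.2,0.6,0,0,0,0],[0,2.3,1.2,2,0,0,0],[0,2.3,1.2,5,0,0,0],[0,2.3,1.2,8.5,0,0,0],[0,2.3,1.2,11,0,0,0]]]}}

```text
t: 4.85
tool_pos: [642.0, 18.8, 89.2]
eef_rot: [-2.324, -2.113, 0.001]
wrist_force: [-0.5, -0.3, -2.0]
grip_width: 51.6
grip_force: 30.0
```

{"api": "step_arm", "payload": {"targets": [[[0,0,0,0.5,0,0,0],[0,0,0,1,0,0,0],[0,0,0,1.1,0,0,0],[0,0,0,1.1,0,0,0]]]}}

```text
t: 5.25
tool_pos: [643.2, 19.1, 81.2]
eef_rot: [2.323, 2.113, 0.002]
wrist_force: [-0.3, -0.7, -2.8]
grip_width: 51.6
grip_force: 30.0
```

{"api": "step_arm", "payload": {"targets": [[[0,-0.1,-0.1,0.1,0,0,0],[0,-0.1,-0.1,0.2,0,0,0],[0,-0.1,-0.1,0.2,0,0,0]]]}}

```text
t: 5.55
tool_pos: [641.5, 18.0, 78.2]
eef_rot: [2.324, 2.114, 0.0]
wrist_force: [-0.3, -0.3, -1.7]
grip_width: 51.5
grip_force: 30.0
```

Run:
```python
from h import *
go(641.7,17.6,78,-5.2); print(manip.get_obs()["wrist_force"])
```

```text
[-0.04  0.03  0.02] [ 0.   0.  -0.2] dist 0.1
[-0.30284339 -0.26221855 -1.68826274]
```

{"api": "step_arm", "payload": {"targets": [[[0,0,0,0.1,0,0,0],[0,0,0,0.1,0,0,0]]]}}

```text
t: 5.75
tool_pos: [641.6, 18.2, 77.7]
eef_rot: [2.323, 2.114, 0.0]
wrist_force: [-4.8, -1.1, 9.3]
grip_width: 51.4
grip_force: 30.0
```

{"api": "step_arm", "payload": {"targets": [[[0.65,0,0,0,0,0,0],[0.75,0,0,0,0,0,0],[0.85,0,0,0,0,0,0],[1,0,0,0,0,0,0],[1,0,0,0,0,0,0]]]}}

```text
t: 6.25
tool_pos: [641.4, 18.2, 77.0]
eef_rot: [-2.324, -2.114, 0.0]
wrist_force: [0.1, 0.1, -0.6]
grip_width: 88.4
grip_force: 0.0
```

{"api": "step_arm", "payload": {"targets": [[[1,0,0,-1.5,0,0,0],[1,0,0,-5,0,0,0],[1,0,0,-9,0,0,0],[1,0,0,-11,0,0,0],[1,0,0,-11,0,0,0]]]}}

```text
t: 6.75
tool_pos: [642.9, 18.4, 191.5]
eef_rot: [2.321, 2.112, 0.006]
wrist_force: [0.0, 0.2, -0.2]
grip_width: 93.9
grip_force: 0.0
```

Run:
```python
from h import *
go(448,111,150,-5.2)
```

```text
[  7.38 -20.3    4.04] [ 0.3 -0.  -0.2] dist 22.0
```

{"api": "step_arm", "payload": {"targets": [[[1,1.5,-4,0,0,0,0],[1,3.2,-8.5,1,0,0,0],[1,4.9,-13,2,0,0,0],[1,6.5,-17.5,3,0,0,0],[1,7.4,-20.3,4,0,0,0]]]}}

```text
t: 7.25
tool_pos: [443.3, 112.0, 146.8]
eef_rot: [2.322, 2.116, -0.001]
wrist_force: [1.7, 0.2, 0.4]
grip_width: 93.9
grip_force: 0.0
```

{"api": "step_arm", "payload": {"targets": [[[1,0,0,0,0,0,0],[1,0,0,0,0,0,0]]]}}

```text
t: 7.45
tool_pos: [446.2, 111.0, 147.3]
eef_rot: [2.323, 2.115, -0.0]
wrist_force: [0.2, -0.6, 0.8]
grip_width: 94.1
grip_force: 0.0
```

Run:
```python
from h import *
go(448,111,33,-5.2)
```

```text
[ 0.02  0.17 11.43] [ 0.   0.  -0.2] dist 11.4
```

{"api": "step_arm", "payload": {"targets": [[[1,0,0.2,3,0,0,0],[1,0,0.2,6.5,0,0,0],[1,0,0.2,9.5,0,0,0],[1,0,0.2,11.2,0,0,0],[0.5,0,0.2,11.3,0,0,0]]]}}

```text
t: 7.95
tool_pos: [448.0, 110.3, 32.3]
eef_rot: [-2.323, -2.112, 0.004]
wrist_force: [0.3, 0.2, 0.7]
grip_width: 88.9
grip_force: 0.0
```

{"api": "step_arm", "payload": {"targets": [[[0.4,0,0,0,0,0,0],[0.4,0,0,0,0,0,0],[0.4,0,0,0,0,0,0],[0,0,0,0,0,0,0],[0,0,0,0,0,0,0]]]}}

```text
t: 8.45
tool_pos: [448.6, 110.7, 34.5]
eef_rot: [2.324, 2.114, 0.001]
wrist_force: [0.8, -0.1, -0.1]
grip_width: 49.2
grip_force: 0.1
```

{"api": "step_arm", "payload": {"targets": [[[0,0,0,0,0,0,0],[0,0,0,0,0,0,0],[0,0,0,0,0,0,0]]]}}

```text
t: 8.75
tool_pos: [448.5, 110.8, 34.4]
eef_rot: [2.324, 2.114, 0.0]
wrist_force: [-0.5, -0.7, 7.5]
grip_width: 45.0
grip_force: 30.0
```

{"api": "step_arm", "payload": {"targets": [[[0,0,0,-1,0,0,0],[0,0,0,-4,0,0,0],[0,0,0,-7,0,0,0],[0,0,0,-9,0,0,0],[0,0,0,-9,0,0,0]]]}}

```text
t: 9.25
tool_pos: [449.5, 111.1, 126.8]
eef_rot: [2.322, 2.113, 0.005]
wrist_force: [0.6, -0.2, -0.8]
grip_width: 45.4
grip_force: 30.0
```

Run:
```python
from h import *
go(648.8,114.2,120,-5.2)
```

```text
[ 2.19 19.81  0.76] [ 0.2 -0.  -0.2] dist 19.9
```

{"api": "step_arm", "payload": {"targets": [[[0,0.4,3.5,0,0,0,0],[0,0.9,8,0,0,0,0],[0,1.4,12.5,0,0,0,0],[0,1.9,17,0,0,0,0],[0,2.2,19.8,0,0,0,0]]]}}

```text
t: 9.75
tool_pos: [649.6, 113.5, 122.8]
eef_rot: [-2.324, -2.113, 0.001]
wrist_force: [-1.8, 1.1, -0.8]
grip_width: 45.9
grip_force: 30.0
```

{"api": "step_arm", "payload": {"targets": [[[0,0,0,0,0,0,0],[0,0,0,0,0,0,0],[0,0,0,0,0,0,0]]]}}

```text
t: 10.05
tool_pos: [646.4, 114.2, 123.6]
eef_rot: [-2.323, -2.114, 0.001]
wrist_force: [0.5, 0.8, 0.2]
grip_width: 45.7
grip_force: 30.0
```

Run:
```python
from h import *
go(648.8,114.2,62,-5.2)
```

```text
[0.02 0.24 6.16] [-0.1  0.  -0.2] dist 6.2
```

{"api": "step_arm", "payload": {"targets": [[[0,0,0.2,2,0,0,0],[0,0,0.2,4,0,0,0],[0,0,0.2,5.6,0,0,0],[0,0,0.2,6,0,0,0],[0,0,0.2,6,0,0,0]]]}}

```text
t: 10.55
tool_pos: [649.0, 113.9, 63.8]
eef_rot: [-2.323, -2.114, 0.001]
wrist_force: [0.3, -0.5, -0.7]
grip_width: 45.6
grip_force: 30.0
```

{"api": "step_arm", "payload": {"targets": [[[0,0,0,0,0,0,0],[0,0,0,0.1,0,0,0],[0,0,0,0.1,0,0,0]]]}}

```text
t: 10.85
tool_pos: [649.7, 113.8, 63.5]
eef_rot: [2.324, 2.114, 0.001]
wrist_force: [0.3, 0.3, -0.1]
grip_width: 46.0
grip_force: 30.0
```

{"api": "step_arm", "payload": {"targets": [[[0,0,0,0.1,0,0,0],[0,0,0,0.2,0,0,0],[0,0,0,0.2,0,0,0]]]}}

```text
t: 11.15
tool_pos: [649.4, 113.8, 60.9]
eef_rot: [-2.324, -2.114, 0.0]
wrist_force: [-0.2, -0.7, -1.6]
grip_width: 45.6
grip_force: 30.0
```

{"api": "step_arm", "payload": {"targets": [[[0,0,0,0.1,0,0,0],[0,0,0,0.1,0,0,0]]]}}

```text
t: 11.35
tool_pos: [649.6, 113.9, 60.5]
eef_rot: [2.324, 2.114, 0.0]
wrist_force: [-1.8, -0.6, 6.4]
grip_width: 45.7
grip_force: 30.0
```

{"api": "step_arm", "payload": {"targets": [[[0.55,0,0,0,0,0,0],[0.65,0,0,0,0,0,0],[0.8,0,0,0,0,0,0],[1,0,0,0,0,0,0],[1,0,0,0,0,0,0]]]}}

```text
t: 11.85
tool_pos: [649.5, 113.8, 60.0]
eef_rot: [-2.324, -2.114, 0.0]
wrist_force: [-0.4, -1.2, 0.5]
grip_width: 80.5
grip_force: 0.0
```

{"api": "step_arm", "payload": {"targets": [[[1,0,0,-1,0,0,0],[1,0,0,-5,0,0,0],[1,0,0,-9,0,0,0],[1,0,0,-13,0,0,0],[1,0,0,-15,0,0,0]]]}}

```text
t: 12.35
tool_pos: [650.4, 114.3, 214.6]
eef_rot: [2.322, 2.113, 0.006]
wrist_force: [0.2, 0.3, -0.1]
grip_width: 94.1
grip_force: 0.0
```

Run:
```python
from h import *
go(418.4,353,215,-5.2)
```

```text
[ 21.58 -25.34  -0.11] [ 0.2 -0.1 -0.2] dist 33.3
```

{"api": "step_arm", "payload": {"targets": [[[1,2.5,-3,0,0,0,0],[1,5.4,-6.4,0,0,0,0],[1,8.3,-9.8,0,0,0,0],[1,11.2,-13.2,0,0,0,0],[1,14.1,-16.6,0,0,0,0]]]}}

```text
t: 12.85
tool_pos: [496.1, 270.9, 210.9]
eef_rot: [2.323, 2.114, 0.001]
wrist_force: [1.2, 0.5, 0.1]
grip_width: 93.9
grip_force: 0.0
```

{"api": "step_arm", "payload": {"targets": [[[1,2.9,-3.4,0,0,0,0],[1,5.5,-6.6,0,0,0,0],[1,7,-8.7,0,0,0,0],[1,7,-8.7,0,0,0,0],[1,7,-8.7,0,0,0,0]]]}}

```text
t: 13.35
tool_pos: [417.6, 347.8, 210.7]
eef_rot: [2.323, 2.115, 0.001]
wrist_force: [0.8, -1.1, -0.2]
grip_width: 94.0
grip_force: 0.0
```

Run:
```python
from h import *
go(418.4,353,65,-5.2)
cal=manip.get_calibration("wrist"); im=manip.read_camera("wrist")
np.savez("w3.npz",K=cal["K"],R=cal["R"],t=cal["t"])
cv2.imwrite("pics/w3.png",cv2.resize(im[:,:,::-1],(800,600)))
```

```text
[ 0.52  0.02 14.57] [ 0.  -0.  -0.2] dist 14.6
```

View pics/w3.png

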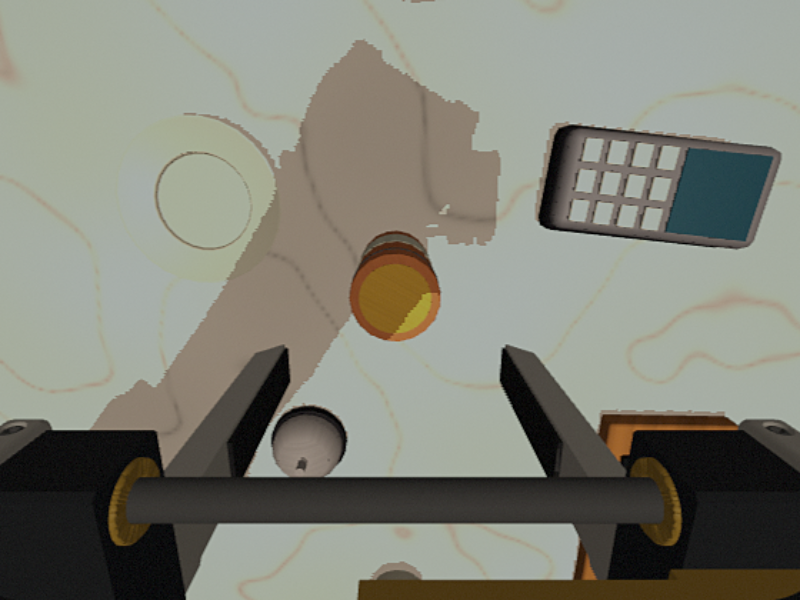

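The lid of C is centred at (395,296), with its left and right edges at 350 and 440.

Run:
```python
from h import *
print(ray(np.load("w3.npz"),np.array((395,296))*.7,105)); go(418,353,65,-5.2)
```

```text
[419.48051956 356.48115763 105.        ]
[ 0.57 -0.08 14.55] [ 0.   0.  -0.2] dist 14.6
```

{"api": "step_arm", "payload": {"targets": [[[1,0.8,0,1,0,0,0],[1,0.8,0,5,0,0,0],[1,0.8,0,9,0,0,0],[1,0.8,0,12.5,0,0,0],[1,0.8,0,14.5,0,0,0]]]}}

```text
t: 13.9
tool_pos: [417.7, 354.5, 61.6]
eef_rot: [-2.324, -2.113, 0.005]
wrist_force: [0.9, 0.2, 0.8]
grip_width: 94.0
grip_force: 0.0
```

{"api": "step_arm", "payload": {"targets": [[[0.5,0,0,0,0,0,0],[0.5,0,0,0,0,0,0],[0.5,0,0,0,0,0,0],[0.5,0,0,0,0,0,0],[0.5,0,0,0,0,0,0]]]}}

```text
t: 14.4
tool_pos: [418.7, 355.9, 65.9]
eef_rot: [2.324, 2.114, 0.002]
wrist_force: [0.9, -1.3, 10.9]
grip_width: 57.8
grip_force: 30.4
```

{"api": "step_arm", "payload": {"targets": [[[0,0,0,0,0,0,0],[0,0,0,0,0,0,0],[0,0,0,0,0,0,0],[0,0,0,0,0,0,0]]]}}

```text
t: 14.8
tool_pos: [418.7, 355.9, 65.9]
eef_rot: [2.324, 2.114, 0.002]
wrist_force: [-0.1, -1.9, 7.7]
grip_width: 57.5
grip_force: 30.0
```

{"api": "step_arm", "payload": {"targets": [[[0,0,0,-1,0,0,0],[0,0,0,-4,0,0,0],[0,0,0,-8,0,0,0],[0,0,0,-12,0,0,0],[0,0,0,-15,0,0,0]]]}}

```text
t: 15.3
tool_pos: [418.2, 356.0, 218.2]
eef_rot: [2.323, 2.115, 0.003]
wrist_force: [0.8, 0.3, -3.0]
grip_width: 57.8
grip_force: 30.0
```

Run:
```python
from h import *
go(630.4,-86.8,220,-5.2)
```

```text
[-42.09  25.28  -0.2 ] [ 0.1 -0.1 -0.2] dist 49.1
```

{"api": "step_arm", "payload": {"targets": [[[0,-2,1.2,0,0,0,0],[0,-5,3,0,0,0,0],[0,-8.5,5.1,0,0,0,0],[0,-12,7.2,0,0,0,0],[0,-15.5,9.3,0,0,0,0]]]}}

```text
t: 15.8
tool_pos: [496.5, 191.1, 215.8]
eef_rot: [2.323, 2.115, 0.001]
wrist_force: [1.6, 0.3, -2.5]
grip_width: 57.8
grip_force: 30.0
```

{"api": "step_arm", "payload": {"targets": [[[0,-3.5,2.1,0,0,0,0],[0,-7,4.2,0,0,0,0],[0,-10.5,6.3,0,0,0,0],[0,-14,8.4,0,0,0,0],[0,-17.5,10.5,0,0,0,0]]]}}

```text
t: 16.3
tool_pos: [584.6, 7.0, 215.9]
eef_rot: [2.323, 2.114, 0.001]
wrist_force: [0.2, 0.4, -2.0]
grip_width: 57.9
grip_force: 30.0
```

{"api": "step_arm", "payload": {"targets": [[[0,-3.5,2.1,0,0,0,0],[0,-6.5,3.9,0,0,0,0],[0,-8,4.8,0,0,0,0],[0,-8,4.8,0,0,0,0],[0,-8,4.8,0,0,0,0]]]}}

```text
t: 16.8
tool_pos: [624.2, -74.6, 215.3]
eef_rot: [-2.322, -2.115, -0.001]
wrist_force: [-0.2, 0.7, -2.2]
grip_width: 57.8
grip_force: 30.0
```

Run:
```python
from h import *
go(630.4,-86.8,95,-5.2)
cal=manip.get_calibration("wrist"); im=manip.read_camera("wrist")
np.savez("w4.npz",K=cal["K"],R=cal["R"],t=cal["t"])
cv2.imwrite("pics/w4.png",cv2.resize(im[:,:,::-1],(800,600)))
```

```text
[-1.17  0.73 12.03] [-0.  -0.  -0.2] dist 12.1
```

View pics/w4.png

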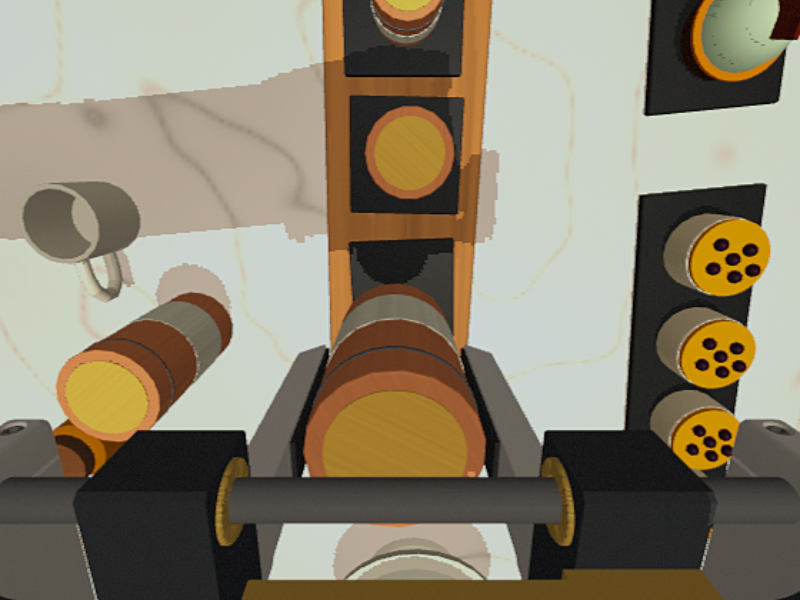

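B stands upright and central on its tile, with its lid at (409,152). The far edge of C's tile runs from (350,242) to (453,238), and the lid of D is at (112,393).

Run:
```python
from h import *
c=np.load("w4.npz"); f=lambda p,z:ray(c,np.array(p)*.7,z)[:2].round(1)
print("Blid",f((409,152),106),"edge",f((350,242),26),f((453,238),26),"D",f((112,393),130))
m=(f((350,242),26)+f((453,238),26))/2; print(m-42*np.array([np.sin(np.radians(5.24)),np.cos(np.radians(5.24))]))
go(630.4,-86.8,95,-5.2)
```

```text
Blid [642.   18.2] edge [592.6 -42.1] [673.9 -46.6] D [ 447.9 -105.3]
[629.41423171 -86.17447706]
[-1.22  0.74 12.03] [-0.  -0.  -0.1] dist 12.1
```

{"api": "step_arm", "payload": {"targets": [[[0,-1.2,0.7,0.5,0,0,0],[0,-1.2,0.7,3.5,0,0,0],[0,-1.2,0.7,7,0,0,0],[0,-1.2,0.7,10,0,0,0],[0,-1.2,0.7,11.5,0,0,0]]]}}

```text
t: 17.35
tool_pos: [629.2, -87.9, 97.4]
eef_rot: [-2.321, -2.114, 0.003]
wrist_force: [-1.1, -0.0, -1.7]
grip_width: 57.8
grip_force: 30.0
```

{"api": "step_arm", "payload": {"targets": [[[0,0,0,0.2,0,0,0],[0,0,0,0.5,0,0,0],[0,0,0,0.5,0,0,0],[0,0,0,0.5,0,0,0]]]}}

```text
t: 17.75
tool_pos: [631.0, -88.3, 96.2]
eef_rot: [2.323, 2.113, 0.002]
wrist_force: [0.0, 0.2, -1.2]
grip_width: 57.6
grip_force: 30.0
```

{"api": "step_arm", "payload": {"targets": [[[0,0.1,0,0.1,0,0,0],[0,0.1,0,0.2,0,0,0],[0,0.1,0,0.3,0,0,0],[0,0.1,0,0.3,0,0,0]]]}}

```text
t: 18.15
tool_pos: [630.5, -87.3, 92.0]
eef_rot: [-2.324, -2.114, -0.0]
wrist_force: [-0.7, -0.3, -2.0]
grip_width: 58.0
grip_force: 30.0
```

{"api": "step_arm", "payload": {"targets": [[[0,0,0,0.1,0,0,0],[0,0,0,0.1,0,0,0]]]}}

```text
t: 18.35
tool_pos: [630.5, -87.3, 91.9]
eef_rot: [2.324, 2.114, -0.0]
wrist_force: [-6.0, 0.6, 12.6]
grip_width: 57.4
grip_force: 30.0
```

{"api": "step_arm", "payload": {"targets": [[[0.7,0,0,0,0,0,0],[0.8,0,0,0,0,0,0],[1,0,0,0,0,0,0],[1,0,0,0,0,0,0],[1,0,0,0,0,0,0]]]}}

```text
t: 18.85
tool_pos: [630.5, -87.2, 91.0]
eef_rot: [-2.324, -2.114, 0.0]
wrist_force: [-0.9, 0.1, -0.4]
grip_width: 92.7
grip_force: 0.0
```

{"api": "step_arm", "payload": {"targets": [[[1,0,0,-1,0,0,0],[1,0,0,-4,0,0,0],[1,0,0,-8,0,0,0],[1,0,0,-11,0,0,0],[1,0,0,-12.5,0,0,0]]]}}

```text
t: 19.35
tool_pos: [631.3, -87.2, 219.6]
eef_rot: [2.322, 2.112, 0.004]
wrist_force: [1.1, 0.6, -0.4]
grip_width: 93.8
grip_force: 0.0
```

Run:
```python
from h import *
go(445.5,-109,215,-5.2)
```

```text
[ -3.92 -18.3    0.4 ] [ 0.2  0.  -0.2] dist 18.7
```

{"api": "step_arm", "payload": {"targets": [[[1,-0.8,-3.5,0,0,0,0],[1,-1.7,-8,0,0,0,0],[1,-2.6,-12.5,0,0,0,0],[1,-3.6,-16.5,0,0,0,0],[1,-4,-18.3,0,0,0,0]]]}}

```text
t: 19.85
tool_pos: [441.3, -110.5, 215.9]
eef_rot: [-2.325, -2.113, 0.002]
wrist_force: [1.3, -1.0, 0.2]
grip_width: 94.2
grip_force: 0.0
```

{"api": "step_arm", "payload": {"targets": [[[1,0,0,0,0,0,0],[1,0,0,0,0,0,0],[1,0,0,0,0,0,0]]]}}

```text
t: 20.15
tool_pos: [445.2, -109.6, 216.0]
eef_rot: [-2.323, -2.115, -0.001]
wrist_force: [-0.4, -0.3, -0.3]
grip_width: 94.0
grip_force: 0.0
```

Run:
```python
from h import *
go(445.5,-108,80,-5.2)
cal=manip.get_calibration("wrist"); im=manip.read_camera("wrist")
np.savez("w5.npz",K=cal["K"],R=cal["R"],t=cal["t"])
cv2.imwrite("pics/w5.png",cv2.resize(im[:,:,::-1],(800,600)))
```

```text
[1.60e-01 1.00e-02 1.36e+01] [ 0.  -0.  -0.2] dist 13.6
```

View pics/w5.png

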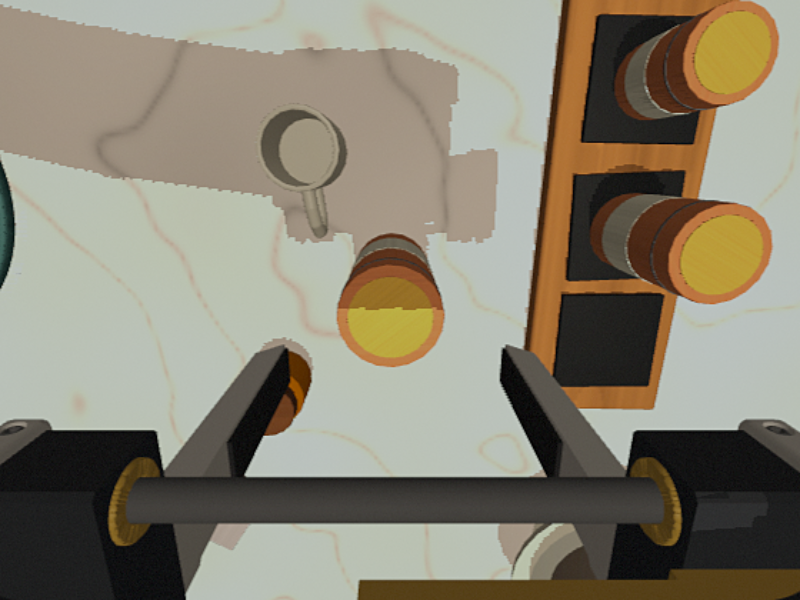

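The lid of D is centred at (390,314). The last tile has corners (567,295),(663,293),(646,386),(555,386). The jar lies under the left finger in the image, so I'll check its clearance.

Run:
```python
from h import *
c=np.load("w5.npz"); f=lambda p,z:ray(c,np.array(p)*.7,z)[:2].round(1)
print("D",f((390,314),130)); P=np.array([f(p,26) for p in[(567,295),(663,293),(646,386),(555,386)]]);print(P.tolist(),P.mean(0))
print("jar",ray(manip.get_calibration("top"),(334.6,273.7),60).round(0))
go(446,-107.5,80,-5.2)
```

```text
D [ 443.6 -105.9]
[[585.7, -137.5], [664.2, -143.2], [656.0, -227.4], [576.7, -219.9]] [ 620.65 -182.  ]
jar [ 337. -195.   60.]
[ 0.21  0.07 13.59] [-0.  -0.  -0.2] dist 13.6
```

{"api": "step_arm", "payload": {"targets": [[[1,0.3,-0.1,1,0,0,0],[1,0.3,-0.1,5,0,0,0],[1,0.3,-0.1,9,0,0,0],[1,0.3,-0.1,12,0,0,0],[1,0.3,-0.1,13.6,0,0,0]]]}}

```text
t: 20.7
tool_pos: [442.5, -105.7, 76.9]
eef_rot: [-2.32, -2.113, 0.002]
wrist_force: [0.7, 0.0, 0.6]
grip_width: 94.1
grip_force: 0.0
```

{"api": "step_arm", "payload": {"targets": [[[0.55,0,0,0,0,0,0],[0.55,0,0,0,0,0,0],[0.55,0,0,0,0,0,0],[0.55,0,0,0,0,0,0],[0.55,0,0,0,0,0,0]]]}}

```text
t: 21.2
tool_pos: [444.2, -106.9, 80.8]
eef_rot: [2.323, 2.113, 0.001]
wrist_force: [-1.3, 1.4, 8.3]
grip_width: 63.6
grip_force: 30.0
```

{"api": "step_arm", "payload": {"targets": [[[0,0,0,0,0,0,0],[0,0,0,0,0,0,0],[0,0,0,0,0,0,0]]]}}

```text
t: 21.5
tool_pos: [444.2, -106.9, 80.8]
eef_rot: [2.323, 2.113, 0.001]
wrist_force: [-2.4, 1.4, 9.0]
grip_width: 63.9
grip_force: 30.0
```

{"api": "step_arm", "payload": {"targets": [[[0,0,0,-1,0,0,0],[0,0,0,-3,0,0,0],[0,0,0,-6,0,0,0],[0,0,0,-8,0,0,0],[0,0,0,-8,0,0,0]]]}}

```text
t: 22.0
tool_pos: [445.0, -107.1, 162.9]
eef_rot: [2.321, 2.111, 0.003]
wrist_force: [0.1, 0.3, -3.4]
grip_width: 63.8
grip_force: 30.0
```

Run:
```python
from h import *
go(621,-182.7,160,-5.2)
```

```text
[-5.87 18.23  0.38] [ 0.2  0.1 -0.2] dist 19.2
```

{"api": "step_arm", "payload": {"targets": [[[0,-1.5,3,0,0,0,0],[0,-3.2,7,0,0,0,0],[0,-4.5,11,0,0,0,0],[0,-5.5,15,0,0,0,0],[0,-5.9,18.2,0,0,0,0]]]}}

```text
t: 22.5
tool_pos: [620.6, -184.1, 158.8]
eef_rot: [-2.325, -2.112, 0.001]
wrist_force: [0.4, 1.3, -2.9]
grip_width: 63.8
grip_force: 30.0
```

{"api": "step_arm", "payload": {"targets": [[[0,0,0,0,0,0,0],[0,0,0,0,0,0,0],[0,0,0,0,0,0,0]]]}}

```text
t: 22.8
tool_pos: [618.5, -182.4, 159.5]
eef_rot: [-2.323, -2.114, 0.001]
wrist_force: [-0.5, -0.3, -1.7]
grip_width: 63.8
grip_force: 30.0
```

Run:
```python
from h import *
go(621,-182.7,107,-5.2)
```

```text
[-0.01  0.25  5.25] [-0.1 -0.  -0.2] dist 5.3
```

Contact is expected at TCP z of about 106.8.

{"api": "step_arm", "payload": {"targets": [[[0,0,0.2,1.5,0,0,0],[0,0,0.2,3.2,0,0,0],[0,0,0.2,4.5,0,0,0],[0,0,0.2,4.8,0,0,0],[0,0,0.2,4.8,0,0,0]]]}}

```text
t: 23.3
tool_pos: [621.0, -182.7, 111.1]
eef_rot: [-2.323, -2.113, 0.001]
wrist_force: [0.5, 0.3, -2.1]
grip_width: 63.7
grip_force: 30.0
```

{"api": "step_arm", "payload": {"targets": [[[0,0,0,0.1,0,0,0],[0,0,0,0.2,0,0,0],[0,0,0,0.2,0,0,0]]]}}

```text
t: 23.6
tool_pos: [621.6, -182.9, 110.3]
eef_rot: [2.324, 2.114, 0.0]
wrist_force: [-0.2, 0.3, -2.8]
grip_width: 63.4
grip_force: 30.0
```

{"api": "step_arm", "payload": {"targets": [[[0,0,0,0.1,0,0,0],[0,0,0,0.2,0,0,0],[0,0,0,0.2,0,0,0]]]}}

```text
t: 23.9
tool_pos: [621.4, -182.8, 107.9]
eef_rot: [-2.324, -2.114, 0.0]
wrist_force: [-0.3, 0.3, -2.8]
grip_width: 63.6
grip_force: 30.0
```

{"api": "step_arm", "payload": {"targets": [[[0,0,0,0.1,0,0,0],[0,0,0,0.1,0,0,0]]]}}

```text
t: 24.1
tool_pos: [621.4, -182.8, 107.0]
eef_rot: [-2.324, -2.114, 0.0]
wrist_force: [0.4, -0.1, -2.5]
grip_width: 64.0
grip_force: 30.0
```

{"api": "step_arm", "payload": {"targets": [[[0,0,0,0.1,0,0,0],[0,0,0,0.1,0,0,0]]]}}

```text
t: 24.3
tool_pos: [621.5, -182.9, 106.9]
eef_rot: [2.324, 2.114, -0.0]
wrist_force: [-5.9, 1.3, 10.7]
grip_width: 63.5
grip_force: 30.0
```

{"api": "step_arm", "payload": {"targets": [[[0.75,0,0,0,0,0,0],[0.85,0,0,0,0,0,0],[1,0,0,0,0,0,0],[1,0,0,0,0,0,0],[1,0,0,0,0,0,0]]]}}

```text
t: 24.8
tool_pos: [621.4, -182.9, 106.0]
eef_rot: [-2.324, -2.114, -0.0]
wrist_force: [0.1, -0.1, 0.2]
grip_width: 93.8
grip_force: 0.0
```

{"api": "step_arm", "payload": {"targets": [[[1,0,0,-1,0,0,0],[1,0,0,-4,0,0,0],[1,0,0,-8,0,0,0],[1,0,0,-12,0,0,0],[1,0,0,-14,0,0,0]]]}}

```text
t: 25.3
tool_pos: [622.4, -182.8, 250.6]
eef_rot: [2.321, 2.112, 0.004]
wrist_force: [0.1, -0.8, 0.3]
grip_width: 94.2
grip_force: 0.0
```

{"api": "step_arm", "payload": {"targets": [[[1,0,-3,0,0,0,0],[1,0,-7,0,0,0,0],[1,0,-11,0,0,0,0],[1,0,-15,0,0,0,0],[1,0,-18,0,0,0,0]]]}}

```text
t: 25.8
tool_pos: [440.2, -165.6, 246.6]
eef_rot: [2.324, 2.113, -0.001]
wrist_force: [1.0, -0.2, -0.2]
grip_width: 94.2
grip_force: 0.0
```

{"api": "step_arm", "payload": {"targets": [[[1,0,0,0,0,0,0],[1,0,0,0,0,0,0],[1,0,0,0,0,0,0]]]}}

```text
t: 26.1
tool_pos: [443.1, -165.9, 246.5]
eef_rot: [2.323, 2.114, 0.001]
wrist_force: [0.2, 0.6, -0.1]
grip_width: 93.8
grip_force: 0.0
```

Run:
```python
from h import *
a=manip.read_camera("scene")[200:300,130:370]; b=manip.read_camera("top")[130:230,180:420]
f=lambda i:cv2.resize(i[:,:,::-1],(720,300),interpolation=cv2.INTER_CUBIC)
cv2.imwrite("pics/fin.png",np.vstack([f(a),f(b)]))
```

```text
(no output)
```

View pics/fin.png

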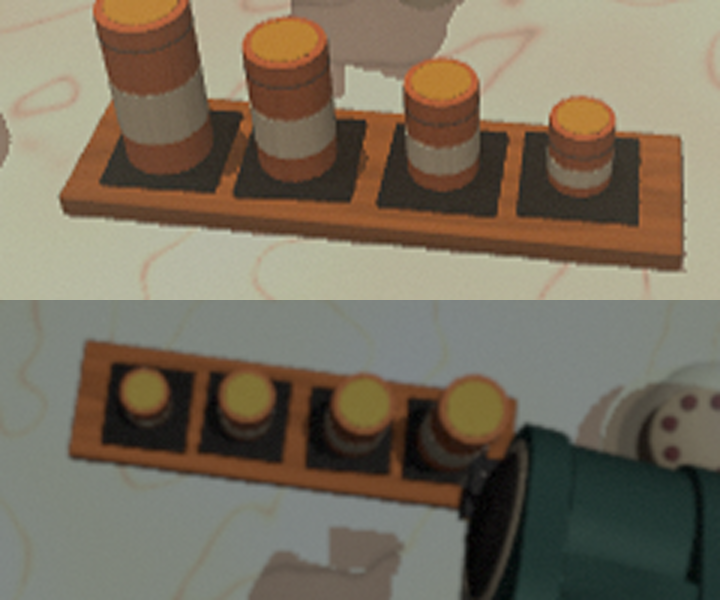

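All four tins stand upright and central on their tiles, tallest at the dome end. The crop shows D at (170,155), C at (293,160), B at (443,175) and A at (580,182). The gripper is clear of them.

```bash
python3 -c "
from workcell import manip
print(manip.close_job())"
```

```text
the job is handed in; nothing more can be done
None
```

The job is handed in: all four tins stand upright in the middle of their slate tiles, rising in height to the tallest beside the dome, and none fell on the way (about 26 s of the 112 s used).

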